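# Take a tested clock movement off the test stand

## Task

The test of the clock movement is over: on the console press the round key (stop) fully down and let it up, and after it the long bar key (zero), leaving the plus-shaped key alone. Then push the test stand's ejector slide all the way in by its upright thumb plate, so that the brass movement slides out of the jaws and lies flat in the felt-lined tray, and let the slide spring all the way back. Do not touch the movement itself, and leave the loose things on the bench where they are.

Things in the scene. Friction and masses are not known exactly. Their poses are not given: they have to be found in the camera images.
- stand: Fixed test stand, grey base 285 x 140 x 20 mm, x = -150 to +135 mm. Origin: on the bench under the nest's centre; x = direction of ejection, z up. Deck top 30 mm up, ending at x = +30 mm; the tray lies beyond. The movement is gripped at x = -20 to +20 mm between a fixed steel jaw (-y) and a sprung one (+y), tops 62 mm up; the rod's guide block, x = -56 to -38 mm, is 64 mm high.
- thumb_plate (a point): Ejector slide's thumb plate: upright steel plate 70 mm wide (along y), 8 mm thick, from 46 to 100 mm above the bench, at the stand's end away from the tray; nothing higher than 24 mm stands behind it. Point: middle of the face to be pushed (the face away from the movement), 85 mm above the bench. x is the push direction, z up. It moves with the slide.
- ejector (a joint): Ejector slide, m: 0 = home (sprung back), 0.070 = pushed all the way in. About 2 N of spring at home, 6.5 N all the way in, plus about 5 N for the gripped movement. The pusher head has left the deck's edge, and the movement drops into the tray, at about 0.060.
- movement: Loose brass clock movement (two plates with pillars and wheels), 50 (x) x 76 (y) x 42 mm high, 0.35 kg, at first gripped in the stand's jaws, 30 mm above the bench. Origin: centre of its underside, z up.
- tray_middle (a point): Middle of the felt-lined tray's floor, 20 mm above the bench; axes as the stand's. The tray is 97 mm (x) by 108 mm (y) inside, with plywood walls 42 mm above the bench on three sides; the deck's edge (30 mm up) is the fourth.
- console: Fixed grey timing console 150 x 230 x 34 mm with a raised display bar 80 mm high along its far (+x) side, from x = +61 mm. Origin: on the bench, 10 mm nearer (-x) than the box's middle. The three keys stand in a row along its y at x = -15 mm, 70 mm apart; which key stands where varies.
- key_round_top (a point): Round key (stop), cap 42 mm in diameter. It stands on a fixed black base plate 72 x 54 x 6 mm on the console. White plastic like the other two keys. Point: centre of the cap's top face, 56 mm above the bench when up; its z points up; its x is the console's x.
- key_round (a joint): Travel of the round key, m: 0 up, 0.007 fully down (about 5 N); springs back.
- key_bar_top (a point): Bar key (zero), cap 64 mm long (x) and 22 mm wide (y). It stands on a fixed black base plate 72 x 54 x 6 mm on the console. White plastic like the other two keys. Point: centre of the cap's top face, 56 mm above the bench when up; its z points up; its x is the console's x.
- key_bar (a joint): Travel of the bar key, m: 0 up, 0.007 fully down (about 5 N); springs back.
- key_plus_top (a point): Plus-shaped key, a cross of two arms 46 x 15 mm; to be left alone. It stands on a fixed black base plate 72 x 54 x 6 mm on the console. White plastic like the other two keys. Point: centre of the cap's top face, 56 mm above the bench when up; its z points up; its x is the console's x.
- key_plus (a joint): Travel of the plus-shaped key, m: 0 up, 0.007 fully down; to stay up.
- screwdriver: Loose screwdriver, 170 mm long, lying between stand and console; leave. Origin: mid length, underside; x along it.
- oil_jar: Loose small closed jar, 38 mm diameter, 62 mm high, between stand and console; leave. Origin: centre of underside.
- hammer: Loose hammer, 200 mm long, lying; leave. Origin: mid length, underside; x along it.
- bezel: Loose brass bezel ring, 110 mm outside diameter, 10 mm high, lying; leave. Origin: centre of underside.
- bell: Loose brass clock bell, 72 mm diameter, 40 mm high; leave. Origin: centre of underside.
- mug: Loose white mug, 76 mm diameter, 85 mm high; leave. Origin: centre of underside.
Not all that is in view belongs to the job. What is shaped like the movement but red is not meant.

How it is judged:
On the way, in this order (a step that is already met when the one before it is completed fails the run):
1. the round key is pressed down (at least 4.5 of its 7 mm) while the movement is still in the jaws (value of joint key_round above 0.0045 m and x of movement in the frame of stand below 0.012 m and z of movement in the frame of stand above 0.027 m), for 0.05 s.
2. then, the round key up again, the bar key is pressed down (at least 4.5 of its 7 mm) while the movement is still in the jaws (value of joint key_bar above 0.0045 m and value of joint key_round below 0.002 m and x of movement in the frame of stand below 0.012 m and z of movement in the frame of stand above 0.027 m), for 0.05 s.
3. then the ejector slide is pushed in (at least 60 of its 70 mm), both keys up again (value of joint ejector above 0.06 m and value of joint each of key_bar, key_round below 0.002 m), for 0.05 s.
At the end, for the whole second after the job is handed in: The movement rests flat (within 0.12 rad) on the tray's floor between the tray's walls (its underside within 4.5 mm of the floor), wholly off the deck and at rest; the ejector slide is back within 5 mm of home; all three keys are up (within 2 mm) (x of movement in the frame of stand between 0.05 and 0.107 m and y of movement in the frame of stand between -0.035 and 0.035 m and z of movement in the frame of stand between 0.015 and 0.0245 m and angle between movement's own z axis and vertical below 0.12 rad and linear speed of movement below 0.02 m/s and value of joint ejector below 0.005 m and value of joint each of key_round, key_bar, key_plus below 0.002 m); the robot touches nothing.
It fails at once if the plus-shaped key is pressed by more than 3 mm (value of joint key_plus above 0.003 m).
It fails at once if the robot touches the movement (more than 0.5 N) (contact force between any of the fingers, the arm and movement above 0.5 N).
It fails at once if a loose bystander (screwdriver, jar, hammer, bezel, bell, mug) is moved by more than 30 mm (distance of any of screwdriver, oil_jar, hammer, bezel, bell, mug from where it was at the start of the episode above 0.03 m).
It also fails if it takes over 48 s, if anything falls off the work surface, if the arm or the gripper's body presses on something with over 40 N, if the wrist force passes 120 N, or if a joint passes its speed limit or range.

## Robot

A 7-joint arm with a two-finger parallel gripper is mounted at the origin on the work surface. World frame = base frame: x ahead of the robot, y to its left, z up, the work surface at z = 0. Lengths are in m, angles in rad, forces in N, time in s.
With the tool pointing down it reaches from about 0.425 to 0.875 m from the base axis. Payload 9.9 kg.
Tool frame: the origin (TCP) lies between the finger pads; the fingertips stand 14 mm ahead of it and the grasp point (between the pads) lies 5 mm behind it; z points along the fingers, y is the line along which they close (so a half turn about z gives the same grasp; the last joint's range is limited). The gripper opens to 85 mm and grips with 20 to 120 N. Pads are 22 mm wide; open, the fingers measure 114 mm over their backs; the gripper's body (76 mm by 85 mm) begins 54 mm behind the grasp point. The pads swing forward as they close: fully open they stand 13 mm farther back than shut.
Start: joints at [-0.084, 0.576, 0.025, 1.437, -0.015, 1.129, -0.057], TCP at [0.675, 0, 0.245] pointing down, gripper open.
Joint ranges: [-2.76, 2.76], [-0.34, 2.15], [-1.52, 1.57], [0.19, 2.46], [-1.09, 4.23], [0.17, 1.99], [-2.82, 2.82]. Speed limits (rad/s): [2.22, 2.22, 3.01, 3.01, 3.14, 3.14, 3.14].

## Interface

Orientations are given as a rotation vector (axis times angle).
In Python, from bench import r gives the robot as it stands. The module is installed in compiled form; this text tells all that it offers.
- The arm moves only by the shell command python3 -m crank 'ROWS' [OPENING] [FORCE]. ROWS is JSON, a list of rows, each a list of 6 numbers: the shift along the tool's x, y, z each as a share of 0.3 m, from -1 to 1, then the turn, a rotation vector about the tool's x, y, z each as a share of 180 degrees, from -1 to 1. In form: [[dx, dy, dz, wx, wy, wz], ...]. A call has 1 to 10 rows; each row is the pose to reach, as a shift and turn from the pose commanded when the call began, along the tool's axes at that moment, turning the shorter way round; what a row does not reach only later rows make up. A row lasts 1/8 s, in which the tool goes at most 62.5 mm and 10.7 degrees, less where a joint would pass 70% of its speed; a pose out of reach is approached as far as the arm can. A call with a number of a shift or a turn outside -1 to 1 is refused whole. A call with a gripper value outside its range is refused whole. OPENING is the opening, from 0 (shut) to 1 (fully open), set as the call begins (- or left out, the last holds). The fingers move at their own pace and stop on an object; FORCE is the grip in N (left out, the last holds). Time passes only in rows, so rows that repeat a pose let the fingers close. It gives the time, the measured TCP pose, the force, the opening and the grip force at its end, in the units of the state.
- r.read_state(): the state, without advancing time (a new reading comes with each control period).
- r.get_image(name): name is "scene" or "side" or "wrist"; returns a dict with "color" (400x640x3 uint8, red, green, blue), "K" (3x3 intrinsics, pixels), "dist_coeffs" ([k1, k2, p1, p2, k3] as OpenCV has them; the pictures are not rectified), "pose" (4x4, takes a point from camera to world coordinates). Camera axes: x right, y down, z forward; pixel columns grow to the right and rows downward; lengths in m; the calibration is good to about 2 mm. A picture is of the moment at which its call begins. There is no depth.
- r.hand_in(): hands the job in; it is judged then, once.
The state is a dict: "time_s": time; "joint_positions": joint angles; "joint_velocities": joint speeds; "joint_efforts": joint torques, N m; "ee_pos": TCP position; "eef_rot": TCP orientation; "wrist_force": force on the tool from outside, world axes, zero at the start; "moment": the same for the moment, N m; "opening": finger opening in m; "gripper_force": force on a finger pad.
Only numpy, scipy, OpenCV 4.12 (cv2) and the standard library are available. Lean on these libraries where they do the work, as an engineer would, in place of code of your own. Each camera call takes 0.05 s, during which the arm holds its last target. There are 200 camera calls.

## Working session

There is one attempt and no reset: what is moved stays moved. The work goes in short steps, Python scripts to look and compute and a shell command to move; the robot and the scene stay as the last step left them, time stands still between calls to the robot, and variables do not carry over. Pictures are saved under pics/ and viewed, at most 10 in all, crops included, and the job is handed in when it is done.

```bash
mkdir -p pics
python3 - <<'E'
from bench import r
import cv2,pickle
for n in ("scene","side","wrist"):
    d=r.get_image(n); pickle.dump(d,open(f"pics/{n}0.pkl","wb")); cv2.imwrite(f"pics/{n}0.png",d["color"][:,:,::-1])
s=r.read_state(); print(s["time_s"],s["ee_pos"],s["eef_rot"])
E
```

```text
0.15 [6.74673502e-01 4.07224212e-06 2.44635866e-01] [-2.22078637e+00 -2.22089622e+00  1.53943734e-03]
```

View pics/scene0.png

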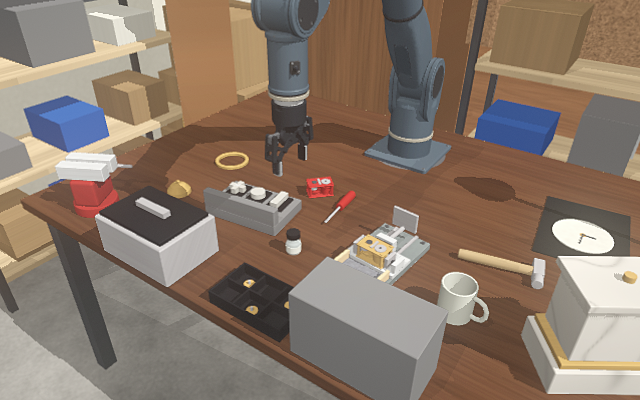

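View pics/side0.png

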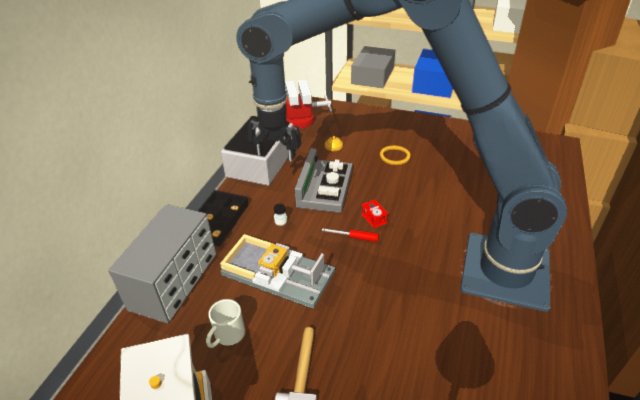

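The scene view shows the console at about (252,205), with the plus key at (237,187), the round key at (258,194) and the bar key at (279,199). The stand is at about (380,250), with its thumb plate at (405,219). The side view shows the console at (325,183) and the stand at (278,268), with its plate at (318,268). The red decoy is at (320,187) in scene and (375,213) in side.

Run:
```python
import cv2,numpy as np
a=cv2.imread("pics/scene0.png");b=cv2.imread("pics/side0.png")
def crop(i,x,y,w,h,f): return cv2.resize(i[y:y+h,x:x+w],None,fx=f,fy=f,interpolation=cv2.INTER_CUBIC)
# scene: console(200,170,110,65) ; stand (330,200,110,90) ; side: console(285,145,80,70) stand(215,225,130,85)
cv2.imwrite("pics/c1.png",np.vstack([crop(a,200,170,110,65,7)[:,:770]]))
cv2.imwrite("pics/c2.png",crop(a,330,200,110,85,7))
cv2.imwrite("pics/c3.png",crop(b,285,145,80,70,8))
cv2.imwrite("pics/c4.png",crop(b,215,225,125,85,6))
```

```text
(no output)
```

View pics/c1.png

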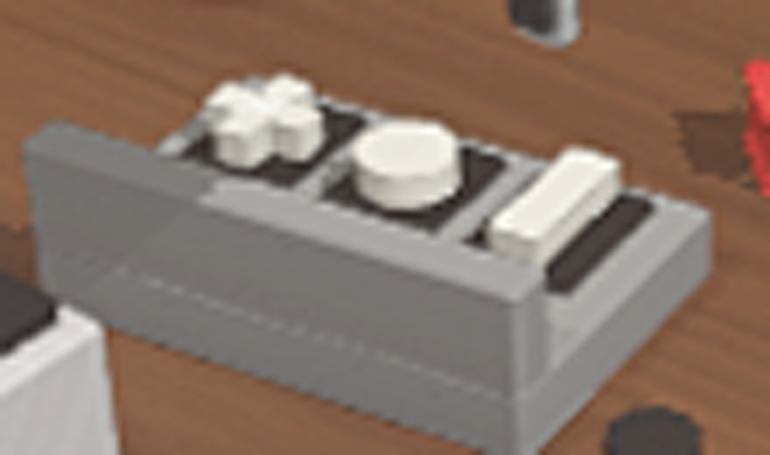

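View pics/c2.png

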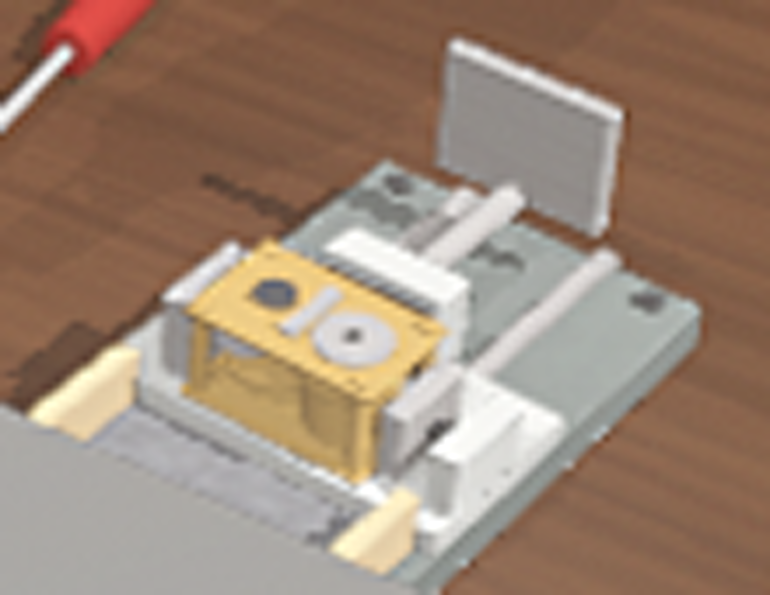

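View pics/c3.png

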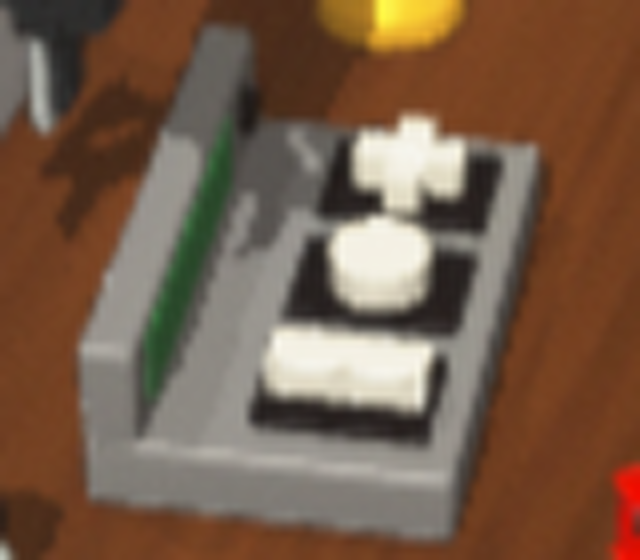

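View pics/c4.png

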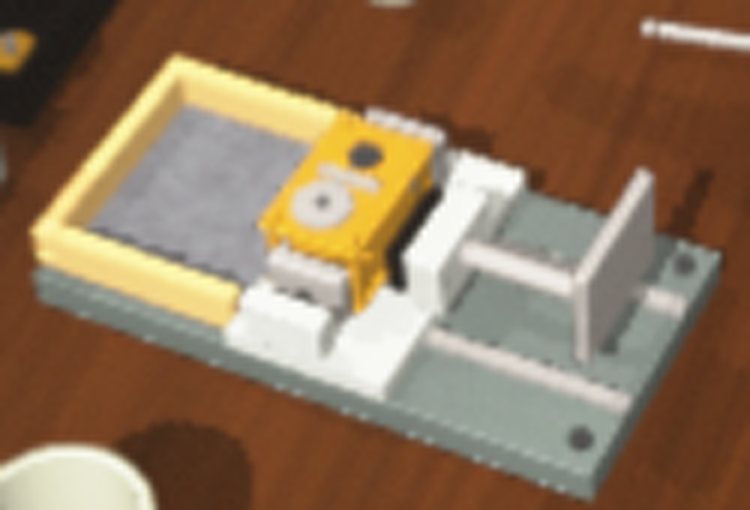

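c1 and c3 confirm the key order: plus at one end, round in the middle, bar at the end next to the stand. c2 and c4 show the brass movement in the jaws and the thumb plate at the robot end. Next I'll fit both poses from the corner points.

```bash
cat > fit.py <<'E'
import cv2,numpy as np,pickle
from scipy.optimize import least_squares
D={n:pickle.load(open(f"pics/{n}0.pkl","rb")) for n in("scene","side")}
def proj(n,P):
    d=D[n];T=np.linalg.inv(d["pose"])
    return cv2.projectPoints(np.array(P,float),cv2.Rodrigues(T[:3,:3])[0],T[:3,3],d["K"],np.array(d["dist_coeffs"]))[0][:,0]
C={"c1":("scene",200,170,7),"c2":("scene",330,200,7),"c3":("side",285,145,8),"c4":("side",215,225,6)}
def fit(obs,x0):
    def W(p,X):
        c,s=np.cos(p[2]),np.sin(p[2]); X=np.array(X(p) if callable(X) else X)/1000
        return [p[0]+c*X[0]-s*X[1],p[1]+s*X[0]+c*X[1],X[2]]
    def f(p):
        o=[]
        for c,u,v,X in obs:
            n,a,b,k=C[c]; o.append(proj(n,[W(p,X)])[0]-[a+(u+.5)/k-.5,b+(v+.5)/k-.5])
        return np.ravel(o)
    s=least_squares(f,x0,loss="soft_l1",x_scale="jac"); print(np.round(s.x,4),len(obs)); print(np.round(f(s.x).reshape(-1,2),1).tolist())
    return s.x,W
con=[("c1",406,150,(-15,0,56)),("c1",556,196,(-15,70,56)),("c1",265,105,(-15,-70,56)),("c1",513,300,(85,115,80)),("c1",28,145,(85,-115,80)),("c1",710,215,(-65,115,34)),
("c3",380,247,(-15,0,56)),("c3",352,356,(-15,70,56)),("c3",410,155,(-15,-70,56)),("c3",82,348,(85,115,80)),("c3",135,352,(61,115,80)),("c3",450,535,(-65,115,0)),("c3",455,480,(-65,115,34)),("c3",90,495,(85,115,0)),("c3",540,150,(-65,-115,34))]
p,W=fit(con,[.65,0,0])
for k,y in("plus",-70),("round",0),("bar",70): print(k,np.round(W(p,(-15,y,56)),4))
pl=lambda y,z:(lambda p:(1000*p[3],y,z))
st=[("c2",388,162,(-150,-70,20)),("c2",700,312,(-150,70,20)),("c2",455,45,pl(-35,100)),("c2",610,118,pl(35,100)),("c2",597,235,pl(35,46)),("c2",437,165,pl(-35,46)),
("c4",590,497,(-150,70,0)),("c4",592,470,(-150,70,20)),("c4",720,255,(-150,-70,20)),("c4",35,270,(135,70,20)),("c4",40,298,(135,70,0)),("c4",633,175,pl(-35,100)),("c4",574,277,pl(35,100))]
p,W=fit(st,[.65,.25,0,-.1])
for k,X in("face",(1000*p[3]-8,0,85)),("tray",(80,0,20)),("home",(0,0,30)): print(k,np.round(W(p,X),4))
E
python3 fit.py
```

```text
[ 0.5894 -0.1951  0.128 ] 15
[[0.2, -0.1], [-0.1, -0.4], [0.0, 0.3], [0.6, -0.2], [-1.6, -0.4], [0.8, -0.9], [0.2, -0.1], [-0.4, -0.6], [0.2, -0.9], [-1.1, -0.3], [-0.2, 0.1], [0.4, 1.4], [-0.2, 0.1], [-0.6, 0.8], [0.4, -1.1]]
plus [ 0.5835 -0.2664  0.056 ]
round [ 0.5745 -0.197   0.056 ]
bar [ 0.5656 -0.1276  0.056 ]
[ 0.6117  0.203  -0.1056 -0.128 ] 13
[[-0.4, -0.3], [0.6, -0.5], [-0.7, 0.0], [0.9, -0.0], [0.2, 0.7], [-0.1, 0.1], [0.1, 0.8], [-0.4, 0.6], [0.3, -0.9], [-0.5, -0.3], [-0.2, -0.2], [1.6, -1.6], [-0.3, -0.1]]
face [0.4765 0.2173 0.085 ]
tray [0.6913 0.1945 0.02  ]
home [0.6117 0.203  0.03  ]
```

```bash
python3 -m crank '[[-0.657,-0.334,0,0,0,0],[-0.657,-0.334,0,0,0,0],[-0.657,-0.334,0,0,0,0],[-0.657,-0.334,0,0,0,0],[-0.657,-0.334,0.2,0,0,0],[-0.657,-0.334,0.48,0,0,0],[-0.657,-0.334,0.48,0,0,0],[-0.657,-0.334,0.48,0,0,0],[-0.657,-0.334,0.48,0,0,0]]' 0 30
python3 - <<'E'
from bench import r
import cv2,pickle
d=r.get_image("wrist"); cv2.imwrite("pics/w1.png",d["color"][:,:,::-1])
E
```

```text
time_s: 1.27
ee_pos: [0.5755, -0.1974, 0.1024]
eef_rot: [2.221, 2.22, 0.001]
wrist_force: [0.5, -0.2, -0.2]
opening: -0.0
gripper_force: 0.0
```

View pics/w1.png

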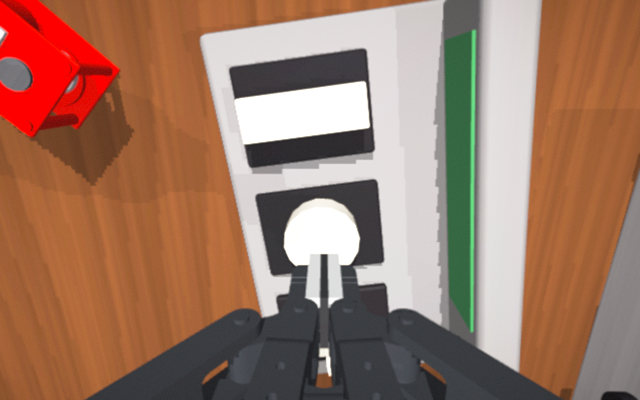

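The shut fingers at (323,262) are over the round cap at (321,235). The bar key is clear at (305,112). Now I'll press the round key.

```bash
python3 -m crank '[[0,0,0.07,0,0,0],[0,0,0.1,0,0,0],[0,0,0.12,0,0,0],[0,0,0.13,0,0,0],[0,0,0.13,0,0,0],[0,0,0.13,0,0,0]]'
```

```text
time_s: 2.08
ee_pos: [0.5751, -0.1971, 0.0631]
eef_rot: [2.221, 2.221, 0.001]
wrist_force: [-2.3, 0.7, 4.4]
opening: -0.0004
gripper_force: 2.9
```

```bash
python3 -m crank '[[0,0,0.006,0,0,0],[0,0,0.01,0,0,0],[0,0,0.01,0,0,0],[0,0,0.01,0,0,0]]'; python3 -m crank '[[0,0,-0.1,0,0,0],[0,0,-0.14,0,0,0],[0,0,-0.14,0,0,0],[0.231,-0.032,-0.14,0,0,0],[0.231,-0.032,-0.14,0,0,0],[0.231,-0.032,-0.14,0,0,0],[0.231,-0.032,-0.07,0,0,0],[0.231,-0.032,-0.04,0,0,0],[0.231,-0.032,-0.04,0,0,0]]'
```

```text
time_s: 2.58
ee_pos: [0.5753, -0.1972, 0.0626]
eef_rot: [2.22, 2.22, 0.002]
wrist_force: [-8.7, 4.1, 32.4]
opening: -0.0003
gripper_force: 16.2
time_s: 3.7
ee_pos: [0.5647, -0.1288, 0.0705]
eef_rot: [-2.222, -2.219, 0.002]
wrist_force: [-0.4, -0.4, 0.5]
opening: 0.0001
gripper_force: 0.0
```

```bash
python3 -m crank '[[0,0,0.015,0,0,0],[0,0,0.03,0,0,0],[0,0,0.036,0,0,0],[0,0,0.036,0,0,0],[0,0,0.036,0,0,0]]'; python3 -m crank '[[0,0,-0.1,0,0,0],[0,0,-0.3,0,0,0],[0,0,-0.4,0,0,0],[0,0,-0.4,0,0,0],[0,0,-0.4,0,0,0]]'
```

```text
time_s: 4.32
ee_pos: [0.5656, -0.1286, 0.0627]
eef_rot: [2.221, 2.219, 0.001]
wrist_force: [-6.6, -0.7, 25.0]
opening: -0.0005
gripper_force: 13.0
time_s: 4.95
ee_pos: [0.5649, -0.1275, 0.1799]
eef_rot: [-2.221, -2.221, 0.0]
wrist_force: [0.4, 0.3, 0.3]
opening: -0.0001
gripper_force: 0.0
```

```bash
python3 -m crank '[[0.9,-0.44,0,0,0,0.034],[0.9,-0.44,0,0,0,0.034],[0.9,-0.44,0,0,0,0.034],[0.9,-0.44,0,0,0,0.034],[0.9,-0.44,0,0,0,0.034],[0.9,-0.44,0,0,0,0.034],[0.9,-0.44,0,0,0,0.034],[0.9,-0.44,0,0,0,0.034],[0.9,-0.44,0,0,0,0.034]]'
```

```text
time_s: 6.08
ee_pos: [0.4336, 0.1411, 0.1803]
eef_rot: [2.339, 2.097, -0.001]
wrist_force: [0.3, 0.5, -0.8]
opening: 0.0001
gripper_force: 0.0
```

```bash
python3 -m crank '[[0.268,-0.034,0,0,0,0],[0.268,-0.034,0,0,0,0],[0.268,-0.034,0.1,0,0,0],[0.268,-0.034,0.25,0,0,0],[0.268,-0.034,0.333,0,0,0],[0.268,-0.034,0.333,0,0,0],[0.268,-0.034,0.333,0,0,0]]'
python3 - <<'E'
from bench import r
import cv2
for n,(x,y,w,h) in dict(side=(215,200,140,110),scene=(330,170,140,110)).items():
    d=r.get_image(n)["color"][y:y+h,x:x+w,::-1]
    if n=="side": a=d
b=cv2.hconcat([a,d]); cv2.imwrite("pics/p1.png",cv2.resize(b,None,fx=2.8,fy=2.8,interpolation=cv2.INTER_CUBIC))
E
```

```text
time_s: 6.95
ee_pos: [0.4322, 0.2231, 0.0814]
eef_rot: [2.337, 2.099, 0.001]
wrist_force: [-0.6, -0.1, 0.5]
opening: 0.0002
gripper_force: 0.0
```

View pics/p1.png

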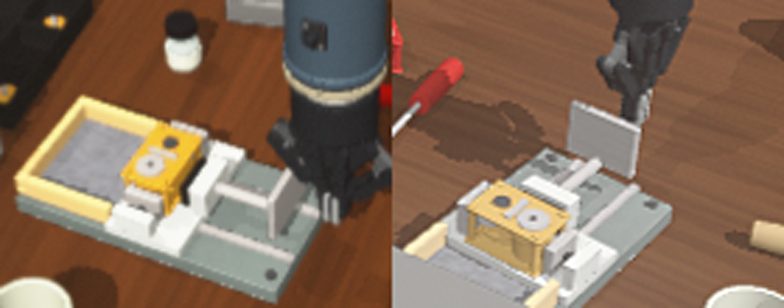

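The fingers stand behind the plate with a gap, at about (330,205) in the left half of the picture. I'll advance until contact.

```bash
python3 -m crank '[[0,0.05,0,0,0,0],[0,0.1,0,0,0,0],[0,0.12,0,0,0,0],[0,0.14,0,0,0,0],[0,0.16,0,0,0,0],[0,0.16,0,0,0,0]]'
```

```text
time_s: 7.8
ee_pos: [0.479, 0.2181, 0.0804]
eef_rot: [-2.336, -2.099, 0.002]
wrist_force: [-2.5, 0.6, 1.1]
opening: 0.0
gripper_force: 1.5
```

```bash
python3 -m crank '[[0,0.02,0,0,0,0],[0,0.04,0,0,0,0],[0,0.06,0,0,0,0],[0,0.08,0,0,0,0],[0,0.1,0,0,0,0],[0,0.12,0,0,0,0],[0,0.14,0,0,0,0],[0,0.15,0,0,0,0],[0,0.15,0,0,0,0]]'
```

```text
time_s: 8.93
ee_pos: [0.5231, 0.2136, 0.0804]
eef_rot: [-2.335, -2.1, 0.002]
wrist_force: [-6.1, 1.2, 3.4]
opening: -0.0002
gripper_force: 2.9
```

```bash
python3 -m crank '[[0,0.015,0,0,0,0],[0,0.03,0,0,0,0],[0,0.03,0,0,0,0]]'
```

```text
time_s: 9.3
ee_pos: [0.5319, 0.2127, 0.0804]
eef_rot: [-2.335, -2.1, 0.002]
wrist_force: [-5.8, 1.6, 3.3]
opening: -0.0003
gripper_force: 3.1
```

```bash
python3 -m crank '[[0,0.015,0,0,0,0],[0,0.03,0,0,0,0],[0,0.03,0,0,0,0]]'
python3 - <<'E'
from bench import r
import cv2
for n,(x,y,w,h) in dict(side=(215,200,140,110),scene=(330,170,140,110)).items():
    d=r.get_image(n)["color"][y:y+h,x:x+w,::-1]
    if n=="side": a=d
b=cv2.hconcat([a,d]); cv2.imwrite("pics/p2.png",cv2.resize(b,None,fx=2.8,fy=2.8,interpolation=cv2.INTER_CUBIC))
E
```

```text
time_s: 9.68
ee_pos: [0.5341, 0.2124, 0.0801]
eef_rot: [-2.327, -2.098, 0.018]
wrist_force: [-29.1, 2.5, 21.6]
opening: -0.0
gripper_force: 15.3
```

View pics/p2.png

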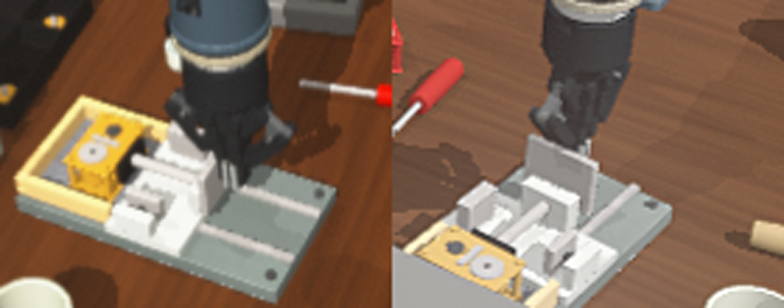

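The slide is on its stop (29 N), and the movement is out on the tray at about (103,150). Now I'll retract smoothly and lift away.

```bash
python3 -m crank '[[0,-0.05,0,0,0,0],[0,-0.1,0,0,0,0],[0,-0.15,0,0,0,0],[0,-0.2,0,0,0,0],[0,-0.25,0,0,0,0],[0,-0.3,0,0,0,0],[0,-0.35,0,0,0,0],[0,-0.38,0,0,0,0],[0,-0.38,-0.1,0,0,0],[0,-0.38,-0.3,0,0,0]]'; python3 -m crank '[[-0.3,0,-0.2,0,0,0],[-0.3,0,-0.2,0,0,0],[-0.3,0,-0.2,0,0,0],[-0.3,0,-0.2,0,0,0]]'
python3 - <<'E'
from bench import r
import cv2
for n,(x,y,w,h) in dict(side=(215,200,140,110),scene=(330,170,140,110)).items():
    d=r.get_image(n)["color"][y:y+h,x:x+w,::-1]
    if n=="side": a=d
b=cv2.hconcat([a,d]); cv2.imwrite("pics/p3.png",cv2.resize(b,None,fx=2.8,fy=2.8,interpolation=cv2.INTER_CUBIC))
E
```

```text
time_s: 11.02
ee_pos: [0.4276, 0.2231, 0.1702]
eef_rot: [-2.336, -2.1, 0.006]
wrist_force: [2.2, 0.7, 0.3]
opening: -0.0002
gripper_force: 0.0
time_s: 11.52
ee_pos: [0.4191, 0.1346, 0.2305]
eef_rot: [-2.337, -2.1, -0.001]
wrist_force: [-0.0, 0.7, -0.2]
opening: -0.0002
gripper_force: 0.0
```

View pics/p3.png

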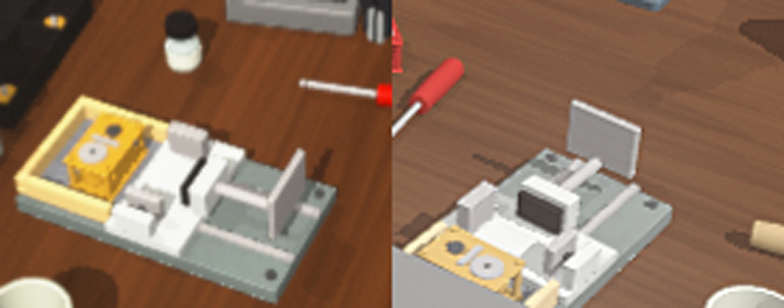

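The slide is back home and the movement lies in the tray at about (105,150), with felt showing between it and the deck. I'll check flatness numerically with a silhouette fit.

Run:
```python
from bench import r
import cv2,numpy as np,itertools
from scipy.optimize import minimize
from scipy.spatial.transform import Rotation as R
d=r.get_image("side");T=np.linalg.inv(d["pose"]);im=d["color"]
h=cv2.cvtColor(im,cv2.COLOR_RGB2HSV); m=((h[...,0]>14)&(h[...,0]<28)&(h[...,1]>165)&(h[...,2]>90)).astype(np.uint8)
m[:235]=0;m[310:]=0;m[:,:220]=0;m[:,290:]=0
n,l,s,c=cv2.connectedComponentsWithStats(m);k=1+np.argmax(s[1:,4]);print(s[k],c[k])
pts=np.argwhere(l==k)[:,::-1].astype(np.int32); M=np.zeros(im.shape[:2],np.uint8);cv2.fillConvexPoly(M,cv2.convexHull(pts),1)
S=8
Mb=cv2.resize(M[230:315,215:300],None,fx=S,fy=S,interpolation=cv2.INTER_NEAREST)
B=np.array(list(itertools.product((-25,25),(-38,38),(0,42))))/1000
A=R.from_euler("z",-.1056)
def f(p):
    X=A.apply(R.from_euler("zy",p[3:5]).apply(B)+p[:3])+[.6117,.203,0]
    q=cv2.projectPoints(X,cv2.Rodrigues(T[:3,:3])[0],T[:3,3],d["K"],np.array(d["dist_coeffs"]))[0][:,0]
    q=((q-[215,230]+.5)*S).astype(np.int32);N=np.zeros_like(Mb);cv2.fillConvexPoly(N,cv2.convexHull(q),1)
    return 1-(N&Mb).sum()/(N|Mb).sum()
for z,pi in ((.02,0),(.025,.2),(.025,-.2)):
    b=minimize(lambda q:f([q[0],q[1],z,q[2],pi]),[.075,0,0],method="Nelder-Mead",options=dict(initial_simplex=[[.075,0,0],[.085,0,0],[.075,.01,0],[.075,0,.1]]));print(z,pi,np.round(b.x,3),round(b.fun,3))
```

```text
[238 241  29  31 433] [253.53810624 256.61431871]
0.02 0 [0.067 0.003 0.091] 0.096
0.025 0.2 [0.059 0.006 0.092] 0.118
0.025 -0.2 [0.068 0.006 0.03 ] 0.086
```

```bash
python3 -c "
from bench import r
print(r.hand_in())"
```

```text
the job is handed in; nothing more can be done
None
```

I pressed the round key and then the bar key fully, pushed the slide to its stop, and handed in with the slide home and the movement in the tray about 67 mm past the nest; it looks flat, though my silhouette check could not settle that, and no verdict came back.

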